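# Blank off the leak-test coupler with a cam-locked plug

### The arm

A 6-joint arm with a two-finger parallel gripper is mounted at the origin on the work surface. World frame = base frame: x ahead of the robot, y to its left, z up, the work surface at z = 0. Lengths are in m, angles in rad, forces in N, time in s.
With the tool pointing down it reaches from about 0.35 to 0.85 m from the base axis. Payload 8.1 kg.
Tool frame: the origin (TCP) lies at the centre of the arm's flange, where the gripper is bolted on; the fingertips stand 186 mm ahead of it and the grasp point (between the pads) lies 167 mm ahead of it; z points along the fingers, y is the line along which they close (so a half turn about z gives the same grasp; the last joint's range is limited). The gripper opens to 93 mm and grips with 3 to 60 N. Pads are 15 mm wide; open, the fingers measure 128 mm over their backs; the gripper's body (75 mm by 188 mm) begins 65 mm behind the grasp point.
Start: joints at [-0.085, 0.13, 1.488, -0, 1.523, -0.085], TCP at [0.6, 0, 0.405] pointing down, gripper open.
Joint ranges: [-2.96, 2.96], [-0.89, 2.26], [0.02, 2.5], [-1.34, 4.48], [0, 2.73], [-2.66, 2.66]. Speed limits (rad/s): [2.39, 2.39, 2.79, 3.14, 3.14, 3.14].

### API

Orientations are given as a rotation vector (axis times angle).
In Python, from plant import read_state, read_camera, camera_params, robot gives the robot as it stands.
- The arm moves only by the tool carry_out, never from a script. Its argument "targets" is a list of rows, each an object of numbers: "hand": the opening in per cent of the stroke, from 0 (shut) to 100 (fully open); "x", "y", "z": the shift along the tool's x, y, z in m; "ax", "ay", "az": the turn, a rotation vector about the tool's x, y, z in rad. In form: [{"hand": .., "x": .., "y": .., "z": .., "ax": .., "ay": .., "az": ..}, ...]. A call has 1 to 8 rows; each row is the pose to reach, as a shift and turn from the pose commanded when the call began, along the tool's axes at that moment; what a row does not reach only later rows make up. A row lasts 1/8 s, in which the tool goes at most 62.5 mm and 10.7 degrees, less where a joint would pass 70% of its speed; a pose out of reach is approached as far as the arm can. A call with a gripper value outside its range is refused whole. The fingers move at their own pace and stop on an object; "newtons" is the grip in N (left out, the last holds). Time passes only in rows, so rows that repeat a pose let the fingers close. It gives the time, the measured TCP pose, the force, the opening and the grip force at its end, in the units of the state.
- read_state(): the state, without advancing time (a new reading comes with each control period).
- read_camera(name): name is "scene" or "side" or "wrist"; returns (picture, depth): 400x640x3 uint8, blue, green, red; 400x640 float32, m along the optical axis (not along the pixel's ray), 0 where there is no reading.
- camera_params(name): a dict with "fx", "fy", "cx", "cy" (pixels), "k1" (the pictures are not rectified: a ray, as slopes to the right and down, at radius r is drawn at 1 + k1 r^2 times it, then the intrinsics apply), "position" and "rotation" of the camera in the world. Camera axes: x right, y up, looking along -z (the intrinsics and any distortion apply to the point x, -y, -z); pixel columns grow to the right and rows downward; lengths in m; the calibration is good to about 2 mm. A picture is of the moment at which its call begins: read the wrist's pose just before it. camera_params takes no time and is no camera call; for the wrist camera it gives the pose at the moment of the call.
- robot.close_job(): hands the job in; it is judged then, once.
The state is a dict: "t": time; "q": joint angles; "dq": joint speeds; "joint_torque": joint torques, N m; "tool_pos": TCP position; "orientation": TCP orientation; "force": force on the tool from outside, world axes, zero at the start; "wrist_torque": the same for the moment, N m; "opening": finger opening in m; "gripper_force": force on a finger pad.
Only numpy, scipy, OpenCV 4.12 (cv2) and the standard library are available. Lean on these libraries where they do the work, as an engineer would, in place of code of your own. Each camera call takes 0.05 s, during which the arm holds its last target. There are 200 camera calls.

### The job

Blank off the leak-test stand: put the grooved plug, nose down, into the upward-facing coupler and, while both arms still stand open, push it fully home against its seal and bed it there for a moment with a firm push of about 20 N (never over 35), then swing the two cam arms down together until both lie fully shut against the coupler. Do not shut one arm while the other still stands open, do not bend the arms by squeezing hard (25 N is plenty), and leave the other things on the bench where they are.

Things in the scene. Friction and masses are not known exactly. Their poses are not given: they have to be found in the camera images.
- plug: Loose steel groove-adapter plug, 0.22 kg, standing nose down on the bench. Origin: centre of its underside, z up along its axis. Round, 32 mm diameter, 36 mm tall, with a 4 mm nose chamfer and a groove (22 mm diameter at the root) between 12 and 25 mm height; on top a yellow square grip boss 22 x 22 mm with sides along its x and y, from 36 to 54 mm height.
- coupler: Fixed leak-test stand: blue square base plate 110 x 110 x 12 mm, in its middle an aluminium coupler tube, mouth up, 44 mm outside and 34.4 mm bore diameter, mouth 97 mm above the origin. Origin: centre of the base underside at bench height, z up. The two cam arms lie at its +y and -y sides and swing in its y-z plane.
- coupler_mouth (a point): Centre of the coupler's round mouth, 97 mm above the coupler's origin, on its axis.
- plug_home (a point): On the coupler's axis, 64 mm above its origin: where the plug's origin is when fully home (groove facing the cams, boss 100 to 118 mm up). A black rubber seal meets the plug 8 mm higher, drags at about 7 N and stays where pushed to; at home is a hard stop. The shutting cams draw the plug down only over about the last 4 mm; on a plug standing higher they jam.
- cam_a: Brass cam arm, red tip, on the coupler's +y side. Origin on its hinge line (along the coupler's x), 21 mm from the coupler's axis, 100 mm above its origin. 14 mm wide, 7 mm thick, reaches 60 mm from the hinge. Its outer face (the upper one when open) lies 9 mm off the hinge line, so both shut arms measure 60 mm over their outer faces; a cam nose sits on the inner face.
- cam_b: Brass cam arm, red tip, on the coupler's -y side. Origin on its hinge line (along the coupler's x), 21 mm from the coupler's axis, 100 mm above its origin. 14 mm wide, 7 mm thick, reaches 60 mm from the hinge. Its outer face (the upper one when open) lies 9 mm off the hinge line, so both shut arms measure 60 mm over their outer faces; a cam nose sits on the inner face.
- cam_a_angle (a joint): Angle of cam arm a, rad: 0 = fully open, pointing outward and 20 degrees above level; 0.35 = level; 1.92 = fully shut at its stop, hanging straight down beside the tube. Stiff, about 0.15 N m, so it stays where it is left; stiffer over the last 0.4 rad if its cam still has to draw the plug down.
- cam_b_angle (a joint): The same for cam arm b: 0 = fully open, 1.92 = fully shut.
- cam_a_tip (a point): Free end of arm a (red tip), middle of its thickness.
- cam_b_tip (a point): Free end of arm b (red tip), middle of its thickness.
- collar: Bystander: loose steel collar, 60 mm diameter, 30 mm high; origin at the centre of its underside.
- disc: Bystander: black grinding disc, 100 mm diameter, 8 mm thick, lying flat; origin at the centre of its underside.
- cup: Bystander: clear plastic cup, 72 mm diameter, 70 mm high; origin at the centre of its underside.
Mind the look-alikes: they are no part of the job. What is shaped like the plug but green or turquoise is not meant.

How it is judged:
On the way, in this order (a step that is already met when the one before it is completed fails the run):
1. the plug is bedded home in the coupler (within 2.5 mm) with a push of over 14 N between plug and coupler, for 0.2 s, while both arms are still open (below 0.9 rad) (z of plug in the frame of coupler below 0.0665 m and horizontal distance between plug and coupler below 0.004 m and value of joint each of cam_a_angle, cam_b_angle below 0.9 rad and contact force between plug and coupler above 14 N), for 0.2 s.
2. both cam arms are shut (value of joint each of cam_a_angle, cam_b_angle above 1.8 rad), for 0.2 s.
At the end, for the whole second after the job is handed in: The plug stands upright and at rest in the coupler, its underside within 2 mm of home (64 mm above the coupler's origin), and both cam arms are shut (above 1.8 rad of 1.92) (all of step 2 and z of plug in the frame of coupler between 0.06 and 0.066 m and horizontal distance between plug and coupler below 0.004 m and angle between plug's own z axis and vertical below 0.08 rad and linear speed of plug below 0.02 m/s); the robot touches nothing.
It fails at once if the plug is rammed or forced: more than 40 N between the plug and the coupler (contact force between plug and coupler above 40 N).
It fails at once if arm a is bent: more than 45 N from the robot's fingers (contact force between the fingers and cam_a above 45 N).
It fails at once if arm b is bent: more than 45 N from the robot's fingers (contact force between the fingers and cam_b above 45 N).
It fails at once if one arm is shut (above 1.75 rad) while the other still stands open (below 1.2 rad) ((value of joint cam_a_angle above 1.75 rad and value of joint cam_b_angle below 1.2 rad) or (value of joint cam_b_angle above 1.75 rad and value of joint cam_a_angle below 1.2 rad)).
It fails at once if a bystander is moved more than 30 mm (distance of any of collar, disc, cup from where it was at the start of the episode above 0.03 m).
It also fails if it takes over 69 s, if anything falls off the work surface, if the arm or the gripper's body presses on something with over 40 N, if the wrist force passes 120 N, or if a joint passes its speed limit or range.

## Working session

There is one attempt and no reset: what is moved stays moved. The work goes in short steps, Python scripts to look and compute and a tool call to move; the robot and the scene stay as the last step left them, time stands still between calls to the robot, and variables do not carry over. Pictures are saved under pics/ and viewed, at most 10 in all, crops included, and the job is handed in when it is done.

Besides the shell and the picture viewer there is one more tool, called as name(argument=value, ...), one argument or row to a line, values as JSON. carry_out: Moves the arm, as the interface text tells. Its arguments: {"type":"object","properties":{"targets":{"type":"array","items":{"type":"object","properties":{"hand":{"type":"number"},"x":{"type":"number"},"y":{"type":"number"},"z":{"type":"number"},"ax":{"type":"number"},"ay":{"type":"number"},"az":{"type":"number"}}}},"newtons":{"type":"number"}},"required":["targets"]}

```bash
mkdir -p pics; ls; cat > h.py <<'E'
import numpy as np, cv2
from plant import read_state, read_camera, camera_params, robot
def ray(p,u,v):
    a=np.array([(u-p["cx"])/p["fx"],(v-p["cy"])/p["fy"]]); s=a.copy()
    for _ in range(20): s=a/(1+p["k1"]*(s@s))
    return np.asarray(p["rotation"])@np.array([s[0],-s[1],-1.])
def at_z(p,u,v,z):
    d=ray(p,u,v); o=np.asarray(p["position"]); return o+d*(z-o[2])/d[2]
def at_d(p,u,v,dep): return np.asarray(p["position"])+ray(p,u,v)*dep
def proj(p,P):
    c=np.asarray(p["rotation"]).T@(np.asarray(P)-p["position"]); s=np.array([c[0],-c[1]])/-c[2]
    s=s*(1+p["k1"]*(s@s)); return p["fx"]*s[0]+p["cx"],p["fy"]*s[1]+p["cy"]
E
python3 - <<'E'
from h import *
for n in ("scene","side","wrist"):
    p=camera_params(n); i,d=read_camera(n); cv2.imwrite(f"pics/{n}0.png",i); np.savez(f"{n}0.npz",d=d,i=i,**p); print(n,p)
print(read_state())
E
```

```text
pics
scene {'fx': 466.5931251854594, 'fy': 466.5931251854594, 'cx': 319.7920575843813, 'cy': 205.17168289455304, 'k1': -0.011434590934509561, 'position': array([ 0.90838844, -0.65752327,  1.22854688]), 'rotation': array([0.56112446, 0.13930716, 0.44065524])}
side {'fx': 442.2402539476308, 'fy': 442.2402539476308, 'cx': 317.2637305806233, 'cy': 197.9580425395814, 'k1': -0.12065169972698597, 'position': array([ 0.13121212, -0.63068599,  0.88385311]), 'rotation': array([ 0.74535399, -0.21799089, -0.58216758])}
wrist {'fx': 300.092087200624, 'fy': 300.092087200624, 'cx': 324.96766258790024, 'cy': 202.12938741190334, 'k1': -0.04524883458617356, 'position': array([0.60074441, 0.08243848, 0.38403095]), 'rotation': array([-2.97895942e-01,  1.69455924e-03, -1.72946985e-05])}
{'t': 0.15, 'q': array([-8.53876203e-02,  1.31001636e-01,  1.48900272e+00,  5.93119528e-06,
        1.52301976e+00, -8.53967255e-02]), 'dq': array([ 0.00057862, -0.00120367, -0.00370082,  0.00131131,  0.00068091,
       -0.00045059]), 'joint_torque': array([ 8.59073725e-05, -5.60473788e+01, -4.92333663e+01,  7.68201635e-02,
        3.05504061e-02, -1.41810942e-04]), 'tool_pos': array([5.99829979e-01, 4.54609989e-05, 4.03934414e-01]), 'orientation': array([-2.22065458e+00, -2.22067416e+00,  1.44093511e-03]), 'force': array([-0.17728005, -0.66521448,  0.2659415 ]), 'wrist_torque': array([-0.02460819, -0.05191375,  0.01697621]), 'gripper_force': 0.0, 'opening': 0.09301870513111088}
```

```bash
sed -i 's/np.asarray(p\["rotation"\])/cv2.Rodrigues(np.asarray(p["rotation"]))[0]/' h.py; cat h.py | grep Rod
```

```text
return cv2.Rodrigues(np.asarray(p["rotation"]))[0]@np.array([s[0],-s[1],-1.])
    c=cv2.Rodrigues(np.asarray(p["rotation"]))[0].T@(np.asarray(P)-p["position"]); s=np.array([c[0],-c[1]])/-c[2]
```

View pics/scene0.png

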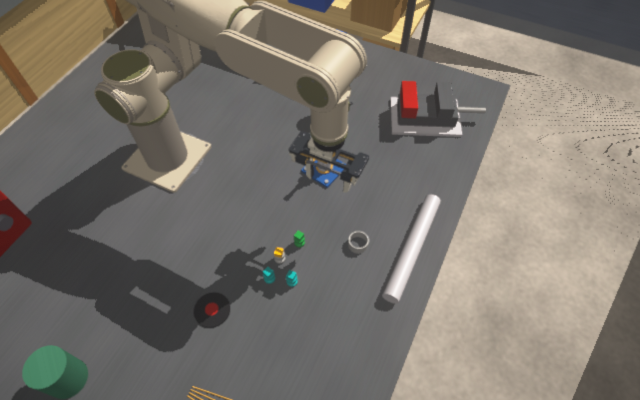

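View pics/side0.png

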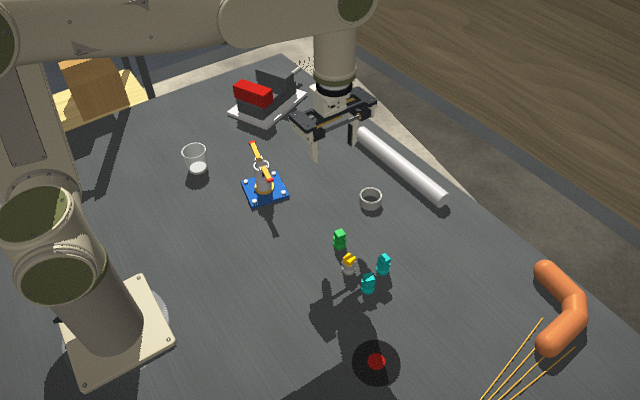

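```bash
python3 - <<'E'
import cv2,numpy as np
s=cv2.imread("pics/side0.png"); c=cv2.imread("pics/scene0.png")
a=cv2.resize(s[125:215,220:310],(400,400),interpolation=2)
b=cv2.resize(s[220:310,320:410],(400,400),interpolation=2)
cv2.imwrite("pics/c1.png",np.hstack([a,b]))
E
```

```text
(no output)
```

View pics/c1.png

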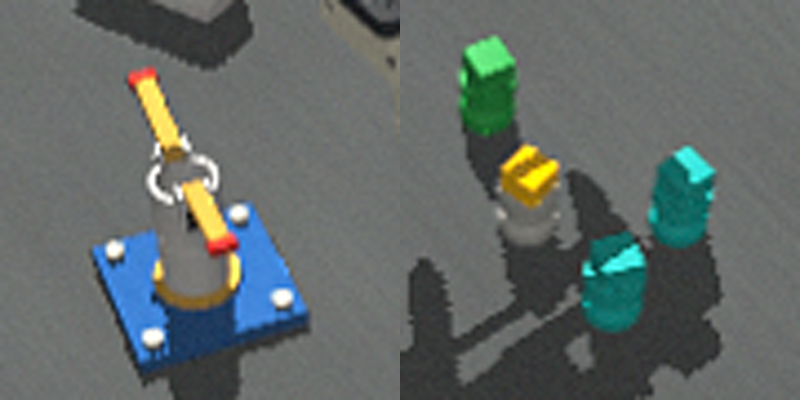

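View pics/wrist0.png

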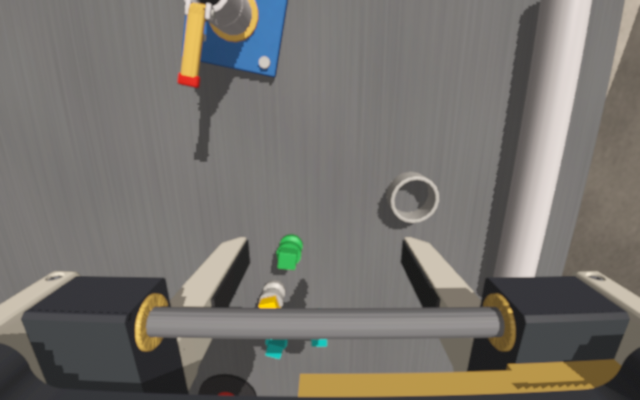

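```bash
python3 - <<'E'
from h import *
p=dict(np.load("side0.npz")); q=dict(np.load("scene0.npz"))
m=at_z(p,261.4,165.5,.097); a=at_z(p,252.2,142.3,.1257); b=at_z(p,270,179.7,.1257); g=at_z(p,349.2,257.1,.054)
print(m,a,b,(a+b)/2,"ang",np.degrees(np.arctan2(*(a-b)[[1,0]])),np.linalg.norm(a-b)); print("plug",g)
for n,P in(("m",m),("g",g)): print(n,proj(q,P))
for nm,P in (("side",p),("scene",q)):
    h=cv2.cvtColor(P["i"],cv2.COLOR_BGR2HSV); 
    w=cv2.inRange(h,(18,150,120),(32,255,255))
    n,l,s,c=cv2.connectedComponentsWithStats(w)
    for k in range(1,n):
        if s[k,4]>15:
            d=np.median(P["d"][l==k]); print(nm,c[k],s[k,4],d,at_d(P,*c[k],d))
for t in ((186,157),(191,199),(212,310),(358,242)): print(t)
E
```

```text
[0.49920185 0.18197539 0.097     ] [0.51227991 0.24978034 0.1257    ] [0.47699659 0.09370852 0.1257    ] [0.49463825 0.17174443 0.1257    ] ang 77.26122260478738 0.16001039994447996
plug [ 0.52710525 -0.16746552  0.054     ]
m (np.float64(323.78782789802597), np.float64(150.4510958293393))
g (np.float64(278.7443208784131), np.float64(250.12737836913374))
side [255.5 151.5] 78 1.194823 [0.50748482 0.22585756 0.11166139]
side [265.61290323 172.29032258] 62 1.1391244 [0.48898689 0.13929316 0.1099691 ]
side [260.08333333 190.95833333] 24 1.2219834 [0.48072908 0.17369732 0.01812154]
side [348.52542373 259.06779661] 118 1.0171373 [ 0.52366724 -0.16955412  0.05140182]
side [511.11949686 359.        ] 159 0.8860295 [ 0.66481009 -0.55020314  0.00517258]
side [511.35 374.04] 100 0.8631717 [ 0.63925653 -0.57230288  0.00557424]
side [517.36144578 381.53012048] 83 0.85258675 [ 0.6373665  -0.5906504   0.00460968]
side [528.01449275 385.        ] 69 0.84742 [ 0.64990323 -0.60940586  0.00352457]
scene [278.23880597 251.56716418] 67 1.3182591 [ 0.52706007 -0.17085359  0.05103855]
(186, 157)
(191, 199)
(212, 310)
(358, 242)
```

carry_out(
  targets=[
    {"x":-0.06,"y":-0.03,"z":0.02,"hand":100},
    {"x":-0.12,"y":-0.06,"z":0.04},
    {"x":-0.14,"y":-0.074,"z":0.06},
    {"x":-0.14,"y":-0.074,"z":0.06},
    {"x":-0.14,"y":-0.074,"z":0.06},
  ],
)

```text
schema error: expected keys hand, x, y, z, ax, ay, az
```

```bash
python3 - <<'E'
from h import *
p=camera_params("wrist"); i,d=read_camera("wrist"); np.savez("w1.npz",d=d,i=i,**p)
cv2.imwrite("pics/w1.png",cv2.resize(i[100:300,200:460],(780,600),interpolation=2)); print(p["position"],p["rotation"])
s=read_state(); print(s["tool_pos"],s["orientation"],s["t"])
P=p; h=cv2.cvtColor(i,cv2.COLOR_BGR2HSV); w=cv2.inRange(h,(18,150,120),(32,255,255))
n,l,s,c=cv2.connectedComponentsWithStats(w)
for k in range(1,n):
    if s[k,4]>15: dd=np.median(d[l==k]); print(c[k],s[k],dd,at_d(P,*c[k],dd))
E
```

```text
[0.60078102 0.0824355  0.38416031] [-2.97914956e-01  1.46631022e-03 -5.20757437e-05]
[5.99862543e-01 1.85133062e-05 4.04091752e-01] [-2.22086623e+00 -2.22076548e+00  1.14125902e-03] 0.2
[240.88185654  29.2278481 ] [214   0  42  41 237] 0.32535717 [0.50731658 0.16968894 0.01716111]
[193.35490394  40.82204247] [181   3  23  73 989] 0.24473983 [0.4905617  0.13932123 0.11084329]
[149.31338028 321.41549296] [139 294  28  57 568] 0.07824649 [0.55375718 0.02902387 0.31877986]
[505.02290076 304.96183206] [495 294  18  27 131] 0.07724244 [0.64809103 0.03386186 0.31820133]
[268.38297872 302.63829787] [258 296  21  12 188] 0.38957483 [ 0.52627851 -0.15747812  0.05041322]
[511.05 337.72] [506 323   9  27 100] 0.074566916 [0.64825812 0.02739307 0.32298615]
[448.85255984 381.66572473] [ 300  363  294   33 6016] 0.068476945 [0.62968685 0.02215405 0.33099362]
```

View pics/w1.png

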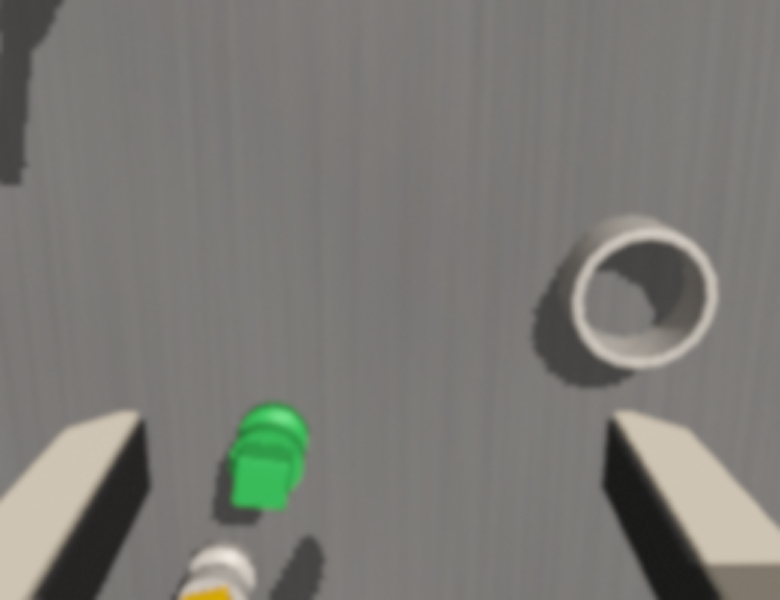

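The move was refused because every row needs all the keys. This picture was therefore taken from the start pose: green decoy, with the plug just cut off at the lower edge.

carry_out(
  targets=[
    {"hand":100,"x":-0.05,"y":-0.025,"z":0.02,"ax":0,"ay":0,"az":0},
    {"hand":100,"x":-0.1,"y":-0.05,"z":0.04,"ax":0,"ay":0,"az":0},
    {"hand":100,"x":-0.14,"y":-0.074,"z":0.06,"ax":0,"ay":0,"az":0},
    {"hand":100,"x":-0.14,"y":-0.074,"z":0.06,"ax":0,"ay":0,"az":0},
    {"hand":100,"x":-0.14,"y":-0.074,"z":0.06,"ax":0,"ay":0,"az":0},
  ],
)

```text
t: 0.82
tool_pos: [0.5262, -0.1398, 0.3451]
orientation: [2.222, 2.221, 0.001]
force: [0.3, 0.1, 0.6]
opening: 0.0932
gripper_force: 0.0
```

```bash
python3 - <<'E'
from h import *
p=camera_params("wrist"); i,d=read_camera("wrist"); np.savez("w1.npz",d=d,i=i,**p)
cv2.imwrite("pics/w2.png",cv2.resize(i[100:300,200:460],(780,600),interpolation=2)); print(p["position"],p["rotation"])
s=read_state(); print(s["tool_pos"],s["orientation"],s["t"])
P=p; h=cv2.cvtColor(i,cv2.COLOR_BGR2HSV); w=cv2.inRange(h,(18,150,120),(32,255,255))
n,l,s,c=cv2.connectedComponentsWithStats(w)
for k in range(1,n):
    if s[k,4]>15 and c[k][1]<290: dd=np.median(d[l==k]); print(c[k],s[k],dd,at_d(P,*c[k],dd))
E
```

```text
[ 0.52729897 -0.05742227  0.32534021] [-0.29770392 -0.00039043 -0.00105129]
[ 0.52661678 -0.13942085  0.34545948] [2.22047968e+00 2.22123984e+00 1.40211004e-03] 0.875
[322.99646643 226.41872792] [311 212  26  30 566] 0.2919835 [ 0.52542158 -0.16566697  0.05313358]
```

View pics/w2.png

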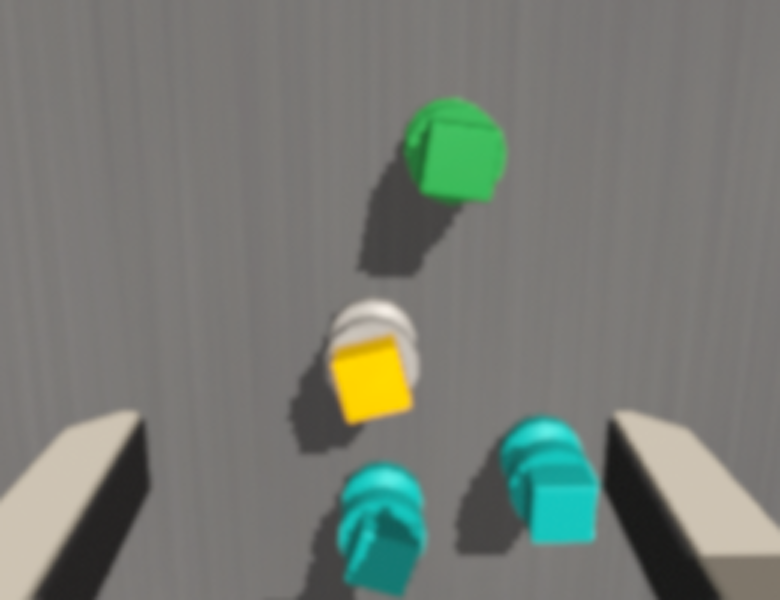

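```bash
python3 - <<'E'
from h import *
p=dict(np.load("w1.npz"))
c=np.array([(333,367),(398,350),(412,407),(350,424)])/3+[200,100]-1/3
w=np.array([at_z(p,u,v,.054) for u,v in c]); print(w, w.mean(0))
for k in range(4): e=w[(k+1)%4]-w[k]; print(np.degrees(np.arctan2(e[1],e[0])),np.linalg.norm(e))
for n,(u,v) in dict(green=(458,160),t1=(563,510),t2=(382,560)).items(): print(n,at_z(p,u/3+200,v/3+100,.054))
print("tool", (-.0292+p["position"][2]))
E
```

```text
[[ 0.5135343  -0.16073121  0.054     ]
 [ 0.53442019 -0.15494486  0.054     ]
 [ 0.53911872 -0.17471527  0.054     ]
 [ 0.51881367 -0.18074504  0.054     ]] [ 0.52647172 -0.16778409  0.054     ]
15.485164234530197 0.021672620836384066
-76.6313893775904 0.020321049799645927
-163.4607215967963 0.021181440226075796
104.77722554719236 0.020698435171004947
green [ 0.55240074 -0.09465179  0.054     ]
t1 [ 0.59132108 -0.21324693  0.054     ]
t2 [ 0.52973303 -0.23258914  0.054     ]
tool 0.29614021489878467
```

The picture shows the yellow boss centred at about (322, 229) in full pixels, turned about 15°. The teal and green decoys stand well clear of a grasp along that axis.

carry_out(
  targets=[
    {"hand":54,"x":-0.015,"y":0,"z":0.0,"ax":0,"ay":0,"az":-0.13},
    {"hand":54,"x":-0.0285,"y":0,"z":0.02,"ax":0,"ay":0,"az":-0.262},
    {"hand":54,"x":-0.0285,"y":0,"z":0.05,"ax":0,"ay":0,"az":-0.262},
    {"hand":54,"x":-0.0285,"y":0,"z":0.08,"ax":0,"ay":0,"az":-0.262},
    {"hand":54,"x":-0.0285,"y":0,"z":0.105,"ax":0,"ay":0,"az":-0.262},
    {"hand":54,"x":-0.0285,"y":0,"z":0.1205,"ax":0,"ay":0,"az":-0.262},
    {"hand":54,"x":-0.0285,"y":0,"z":0.1205,"ax":0,"ay":0,"az":-0.262},
    {"hand":54,"x":-0.0285,"y":0,"z":0.1205,"ax":0,"ay":0,"az":-0.262},
  ],
)

```text
t: 1.88
tool_pos: [0.5268, -0.1684, 0.2255]
orientation: [1.911, 2.492, 0.001]
force: [0.3, 0.3, -0.4]
opening: 0.0504
gripper_force: 0.0
```

carry_out(
  newtons=40,
  targets=[
    {"hand":10,"x":0,"y":0,"z":0,"ax":0,"ay":0,"az":0},
    {"hand":10,"x":0,"y":0,"z":0,"ax":0,"ay":0,"az":0},
    {"hand":10,"x":0,"y":0,"z":0,"ax":0,"ay":0,"az":0},
    {"hand":10,"x":0,"y":0,"z":0,"ax":0,"ay":0,"az":0},
    {"hand":10,"x":0,"y":0,"z":0,"ax":0,"ay":0,"az":0},
    {"hand":10,"x":0,"y":0,"z":0,"ax":0,"ay":0,"az":0},
  ],
)

```text
t: 2.62
tool_pos: [0.5261, -0.1686, 0.2245]
orientation: [1.912, 2.492, 0.0]
force: [-1.4, 0.1, 3.1]
opening: 0.0216
gripper_force: 39.9
```

carry_out(
  targets=[
    {"hand":10,"x":0,"y":0,"z":-0.04,"ax":0,"ay":0,"az":0},
    {"hand":10,"x":0,"y":0,"z":-0.09,"ax":0,"ay":0,"az":0},
    {"hand":10,"x":0.03,"y":0.003,"z":-0.13,"ax":0,"ay":0,"az":0.08},
    {"hand":10,"x":0.08,"y":0.007,"z":-0.15,"ax":0,"ay":0,"az":0.2},
    {"hand":10,"x":0.135,"y":0.012,"z":-0.17,"ax":0,"ay":0,"az":0.32},
    {"hand":10,"x":0.19,"y":0.017,"z":-0.175,"ax":0,"ay":0,"az":0.42},
    {"hand":10,"x":0.24,"y":0.021,"z":-0.175,"ax":0,"ay":0,"az":0.483},
    {"hand":10,"x":0.2705,"y":0.024,"z":-0.175,"ax":0,"ay":0,"az":0.483},
  ],
)

```text
t: 3.62
tool_pos: [0.4782, 0.1011, 0.3986]
orientation: [-2.451, -1.963, 0.001]
force: [0.0, -0.9, -3.8]
opening: 0.0214
gripper_force: 39.9
```

carry_out(
  targets=[
    {"hand":10,"x":0,"y":0,"z":0,"ax":0,"ay":0,"az":0},
    {"hand":10,"x":0,"y":0,"z":0,"ax":0,"ay":0,"az":0},
    {"hand":10,"x":0,"y":0,"z":0,"ax":0,"ay":0,"az":0},
  ],
)

```text
t: 4.0
tool_pos: [0.4793, 0.0981, 0.3989]
orientation: [-2.454, -1.961, 0.001]
force: [-0.1, -0.3, -2.5]
opening: 0.022
gripper_force: 39.9
```

```bash
python3 - <<'E'
from h import *
s=read_state(); print(s["tool_pos"],s["orientation"],s["t"],s["opening"])
p=camera_params("wrist"); i,d=read_camera("wrist"); np.savez("w2.npz",d=d,i=i,**p)
cv2.imwrite("pics/w3.png",cv2.resize(i[:300,120:520],(800,600),interpolation=2)); print(p["position"],p["rotation"])
E
```

```text
[0.47928124 0.09810161 0.39890301] [-2.45402642e+00 -1.96130178e+00  1.00248483e-03] 4.0 0.021951768533979534
[0.49844743 0.1784639  0.37909441] [-0.29717818  0.0340666  -0.22073724]
```

View pics/w3.png

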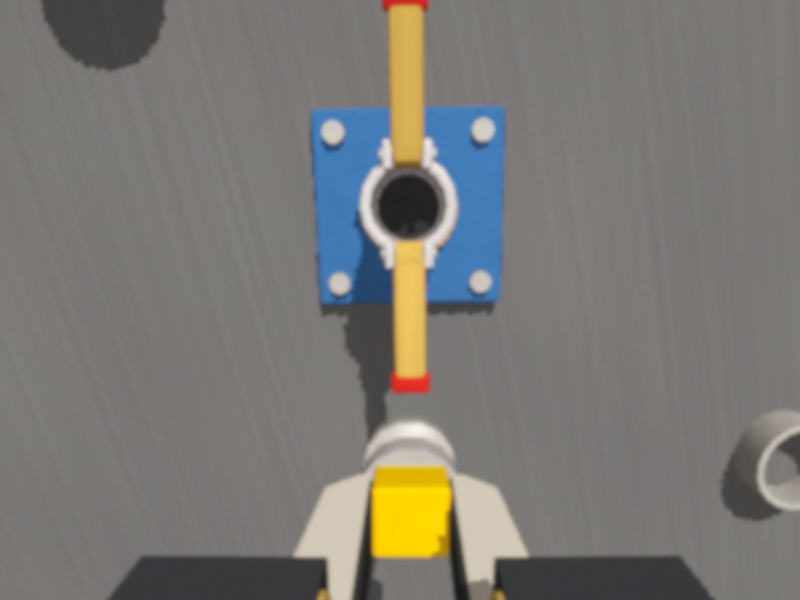

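```bash
python3 - <<'E'
from h import *
p=dict(np.load("w2.npz"))
f=lambda u,v,z: at_z(p,u/2+120-.25,v/2-.25,z)
m=f(408.7,205,.097); t=np.array([.4793,.0981]); print("mouth",m)
g=f(411,521,.2295); print("boss",g)
a=f(405.5,2,.1257); b=f(410.5,383,.1257); print(a,b,(a+b)/2,np.degrees(np.arctan2(*(a-b)[[1,0]])),np.linalg.norm(a-b))
for q in ((312,110),(505,108),(499,301),(321,305)): print(f(*q,.012))
c=np.array([f(*q,.012)[:2] for q in ((312,110),(505,108),(499,301),(321,305))]); print(c.mean(0)); e=(c[0]+c[1]-c[2]-c[3]); print(np.degrees(np.arctan2(e[1],e[0])))
R=cv2.Rodrigues(np.array([-2.454,-1.9613,.001]))[0]; print(R[:,:2].T, np.degrees(np.arctan2(R[1,0],R[0,0])))
# depth-based rim
d=p["d"]; vv,uu=np.mgrid[70:140,290:360]
P=np.array([at_d(p,u,v,d[v,u]) for u,v in zip(uu.ravel(),vv.ravel())]); k=(abs(P[:,2]-.097)<.004)
print(k.sum(),P[k].mean(0)); (x,y),r=cv2.minEnclosingCircle(P[k][:,:2].astype(np.float32)*1000); print(x,y,r)
print("rel tool",R.T@(np.r_[m[:2]-g[:2],0]), R.T@(np.r_[m[:2]-t,0]))
E
```

```text
mouth [0.49896493 0.18537935 0.097     ]
boss [0.48085914 0.10060774 0.2295    ]
[0.51389295 0.25605206 0.1257    ] [0.48324885 0.1121583  0.1257    ] [0.4985709  0.18410518 0.1257    ] 77.97770293687266 0.14712061519822758
[0.45749758 0.24962592 0.012     ]
[0.56346905 0.22668554 0.012     ]
[0.54039761 0.12094665 0.012     ]
[0.43403442 0.14251015 0.012     ]
[0.49884967 0.18494206]
77.6679382500184
[[ 2.20433498e-01  9.75401916e-01 -4.18853269e-04]
 [ 9.75401836e-01 -2.20433692e-01 -4.95657914e-04]] 77.26550319615515
502 [0.49884544 0.1860396  0.09695787]
499.20770263671875 187.92393493652344 23.508193969726562
rel tool [ 8.66775138e-02 -1.02609674e-03 -3.57965746e-05] [ 8.94672549e-02 -5.81025608e-05 -3.74448611e-05]
```

The picture shows the mouth ring at crop (409, 205), the arms open in line with the tool, and the plug held straight between the fingers.

carry_out(
  targets=[
    {"hand":10,"x":0.03,"y":0,"z":0,"ax":0,"ay":0,"az":0},
    {"hand":10,"x":0.07,"y":0,"z":0,"ax":0,"ay":0,"az":-0.008},
    {"hand":10,"x":0.088,"y":-0.0005,"z":0,"ax":0,"ay":0,"az":-0.008},
    {"hand":10,"x":0.088,"y":-0.0005,"z":0.02,"ax":0,"ay":0,"az":-0.008},
    {"hand":10,"x":0.088,"y":-0.0005,"z":0.045,"ax":0,"ay":0,"az":-0.008},
    {"hand":10,"x":0.088,"y":-0.0005,"z":0.065,"ax":0,"ay":0,"az":-0.008},
    {"hand":10,"x":0.088,"y":-0.0005,"z":0.07,"ax":0,"ay":0,"az":-0.008},
    {"hand":10,"x":0.088,"y":-0.0005,"z":0.07,"ax":0,"ay":0,"az":-0.008},
  ],
)

```text
t: 5.05
tool_pos: [0.4978, 0.1842, 0.3287]
orientation: [-2.446, -1.972, 0.002]
force: [-0.3, -0.2, -1.5]
opening: 0.0215
gripper_force: 39.9
```

```bash
python3 - <<'E'
from h import *
s=read_state(); print(s["tool_pos"],s["orientation"],s["t"],s["opening"],s["force"])
out=[]
for n in ("wrist","side"):
    p=camera_params(n); i,d=read_camera(n); np.savez(f"h_{n}.npz",d=d,i=i,**p)
    u,v=map(int,proj(p,[.4989,.185,.11])); print(n,u,v)
    r=65 if n=="wrist" else 35
    c=i[max(v-r,0):v+r,u-r:u+r]; print(max(v-r,0),u-r,c.shape); out.append(cv2.resize(c,(400,400*c.shape[0]//c.shape[1]),interpolation=2))
H=max(o.shape[0] for o in out); out=[cv2.copyMakeBorder(o,0,H-o.shape[0],0,0,0) for o in out]
cv2.imwrite("pics/h.png",np.hstack(out))
E
```

```text
[0.49779025 0.18417886 0.32866976] [-2.44560515e+00 -1.97152041e+00  1.85092945e-03] 5.05 0.021540088534766542 [-0.27834886 -0.20710532 -1.52782882]
wrist 325 229
164 260 (130, 130, 3)
side 260 161
126 225 (70, 70, 3)
```

View pics/h.png

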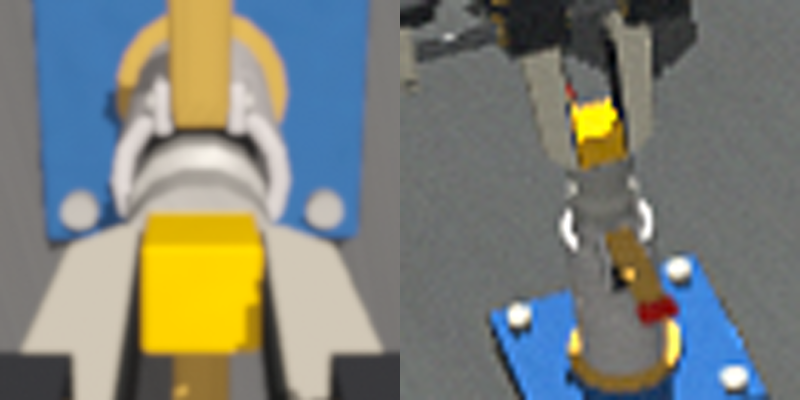

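Both views show the plug hovering centrally over the mouth. In the wrist view the ring edges at 113 and 291 centre on the plug at about 202.

carry_out(
  targets=[
    {"hand":10,"x":0,"y":0,"z":0.004,"ax":0,"ay":0,"az":0},
    {"hand":10,"x":0,"y":0,"z":0.008,"ax":0,"ay":0,"az":0},
    {"hand":10,"x":0,"y":0,"z":0.01,"ax":0,"ay":0,"az":0},
    {"hand":10,"x":0,"y":0,"z":0.012,"ax":0,"ay":0,"az":0},
  ],
)

```text
t: 5.65
tool_pos: [0.4979, 0.185, 0.3171]
orientation: [-2.445, -1.973, 0.0]
force: [-0.6, -0.3, -2.8]
opening: 0.0215
gripper_force: 39.9
```

carry_out(
  targets=[
    {"hand":10,"x":0,"y":0,"z":0.0015,"ax":0,"ay":0,"az":0},
    {"hand":10,"x":0,"y":0,"z":0.003,"ax":0,"ay":0,"az":0},
    {"hand":10,"x":0,"y":0,"z":0.0045,"ax":0,"ay":0,"az":0},
  ],
)

```text
t: 6.02
tool_pos: [0.4979, 0.185, 0.3127]
orientation: [2.445, 1.973, 0.0]
force: [0.8, 0.9, -3.2]
opening: 0.0217
gripper_force: 39.9
```

```bash
python3 -c "
from h import *
s=read_state(); print(s['tool_pos'],s['force'],s['wrist_torque'])"
```

```text
[0.49793898 0.18498992 0.31267024] [ 0.8059083   0.86980081 -3.23475898] [-0.06367828  0.06146342  0.05330827]
```

carry_out(
  targets=[
    {"hand":10,"x":0,"y":0,"z":0.003,"ax":0,"ay":0,"az":0},
    {"hand":10,"x":0,"y":0,"z":0.006,"ax":0,"ay":0,"az":0},
    {"hand":10,"x":0,"y":0,"z":0.009,"ax":0,"ay":0,"az":0},
    {"hand":10,"x":0,"y":0,"z":0.012,"ax":0,"ay":0,"az":0},
    {"hand":10,"x":0,"y":0,"z":0.012,"ax":0,"ay":0,"az":0},
  ],
)

```text
t: 6.65
tool_pos: [0.4978, 0.1849, 0.3003]
orientation: [-2.445, -1.973, 0.001]
force: [-0.9, 0.5, -2.0]
opening: 0.0217
gripper_force: 39.9
```

Free so far. On through the seal.

carry_out(
  newtons=50,
  targets=[
    {"hand":10,"x":0,"y":0,"z":0.0025,"ax":0,"ay":0,"az":0},
    {"hand":10,"x":0,"y":0,"z":0.005,"ax":0,"ay":0,"az":0},
    {"hand":10,"x":0,"y":0,"z":0.007,"ax":0,"ay":0,"az":0},
    {"hand":10,"x":0,"y":0,"z":0.009,"ax":0,"ay":0,"az":0},
    {"hand":10,"x":0,"y":0,"z":0.01,"ax":0,"ay":0,"az":0},
  ],
)

```text
t: 7.28
tool_pos: [0.498, 0.185, 0.291]
orientation: [2.445, 1.973, 0.001]
force: [-2.3, 0.2, 3.8]
opening: 0.0213
gripper_force: 49.9
```

carry_out(
  targets=[
    {"hand":10,"x":0,"y":0,"z":0.001,"ax":0,"ay":0,"az":0},
    {"hand":10,"x":0,"y":0,"z":0.002,"ax":0,"ay":0,"az":0},
  ],
)

```text
t: 7.52
tool_pos: [0.498, 0.185, 0.2888]
orientation: [2.445, 1.973, 0.001]
force: [-2.0, 0.2, 4.1]
opening: 0.021
gripper_force: 49.9
```

carry_out(
  targets=[
    {"hand":10,"x":0,"y":0,"z":0.0005,"ax":0,"ay":0,"az":0},
    {"hand":10,"x":0,"y":0,"z":0.001,"ax":0,"ay":0,"az":0},
  ],
)

```text
t: 7.78
tool_pos: [0.4981, 0.1851, 0.2884]
orientation: [2.445, 1.973, 0.001]
force: [-4.0, -0.5, 9.9]
opening: 0.0213
gripper_force: 50.0
```

carry_out(
  targets=[
    {"hand":10,"x":0,"y":0,"z":0.0003,"ax":0,"ay":0,"az":0},
    {"hand":10,"x":0,"y":0,"z":0.0005,"ax":0,"ay":0,"az":0},
  ],
)

```text
t: 8.02
tool_pos: [0.4981, 0.1851, 0.2883]
orientation: [2.445, 1.973, 0.001]
force: [-5.2, -0.8, 13.7]
opening: 0.0214
gripper_force: 50.0
```

carry_out(
  targets=[
    {"hand":10,"x":0,"y":0,"z":0.0003,"ax":0,"ay":0,"az":0},
    {"hand":10,"x":0,"y":0,"z":0.0007,"ax":0,"ay":0,"az":0},
    {"hand":10,"x":0,"y":0,"z":0.0007,"ax":0,"ay":0,"az":0},
    {"hand":10,"x":0,"y":0,"z":0.0007,"ax":0,"ay":0,"az":0},
  ],
)

```text
t: 8.52
tool_pos: [0.4981, 0.1851, 0.2883]
orientation: [2.445, 1.973, 0.001]
force: [-8.6, -1.9, 17.1]
opening: 0.0215
gripper_force: 50.0
```

carry_out(
  targets=[
    {"hand":10,"x":0,"y":0,"z":0.0003,"ax":0,"ay":0,"az":0},
    {"hand":10,"x":0,"y":0,"z":0.0003,"ax":0,"ay":0,"az":0},
    {"hand":10,"x":0,"y":0,"z":0.0003,"ax":0,"ay":0,"az":0},
    {"hand":10,"x":0,"y":0,"z":0.0003,"ax":0,"ay":0,"az":0},
  ],
)

```text
t: 9.02
tool_pos: [0.4981, 0.1851, 0.2883]
orientation: [2.445, 1.973, 0.001]
force: [-8.2, -2.9, 18.7]
opening: 0.0217
gripper_force: 50.0
```

carry_out(
  targets=[
    {"hand":10,"x":0,"y":0,"z":-0.0015,"ax":0,"ay":0,"az":0},
    {"hand":10,"x":0,"y":0,"z":-0.0015,"ax":0,"ay":0,"az":0},
    {"hand":54,"x":0,"y":0,"z":-0.0015,"ax":0,"ay":0,"az":0},
    {"hand":54,"x":0,"y":0,"z":-0.0015,"ax":0,"ay":0,"az":0},
    {"hand":54,"x":0,"y":0,"z":-0.0015,"ax":0,"ay":0,"az":0},
  ],
)

```text
t: 9.65
tool_pos: [0.4978, 0.1849, 0.2873]
orientation: [-2.445, -1.972, 0.001]
force: [0.7, 0.6, 1.0]
opening: 0.0473
gripper_force: 0.0
```

carry_out(
  targets=[
    {"hand":54,"x":0,"y":0,"z":-0.04,"ax":0,"ay":0,"az":0},
    {"hand":54,"x":0,"y":0,"z":-0.08,"ax":0,"ay":0,"az":0},
    {"hand":54,"x":0,"y":0,"z":-0.08,"ax":0,"ay":0,"az":-0.18},
    {"hand":100,"x":0,"y":0,"z":-0.08,"ax":0,"ay":0,"az":-0.36},
    {"hand":100,"x":0,"y":0,"z":-0.08,"ax":0,"ay":0,"az":-0.54},
    {"hand":100,"x":0,"y":0,"z":-0.08,"ax":0,"ay":0,"az":-0.72},
    {"hand":100,"x":0,"y":0,"z":-0.08,"ax":0,"ay":0,"az":-0.9},
    {"hand":100,"x":0,"y":0,"z":-0.08,"ax":0,"ay":0,"az":-1.08},
  ],
)

```text
t: 10.65
tool_pos: [0.4979, 0.185, 0.3674]
orientation: [-1.074, -2.952, 0.0]
force: [0.4, -0.7, 0.1]
opening: 0.0919
gripper_force: 0.0
```

carry_out(
  targets=[
    {"hand":100,"x":0,"y":0,"z":0,"ax":0,"ay":0,"az":-0.18},
    {"hand":100,"x":0,"y":0,"z":0,"ax":0,"ay":0,"az":-0.36},
    {"hand":100,"x":0,"y":0,"z":0,"ax":0,"ay":0,"az":-0.49},
    {"hand":100,"x":0,"y":0,"z":0,"ax":0,"ay":0,"az":-0.49},
    {"hand":100,"x":0,"y":0,"z":0,"ax":0,"ay":0,"az":-0.49},
  ],
)

```text
t: 11.28
tool_pos: [0.4979, 0.185, 0.3676]
orientation: [-0.34, -3.123, 0.0]
force: [-0.4, -0.2, 0.2]
opening: 0.0928
gripper_force: 0.0
```

```bash
python3 - <<'E'
from h import *
s=read_state(); print(s["tool_pos"],s["opening"],s["force"],s["q"],s["t"])
R=cv2.Rodrigues(s["orientation"])[0]; print(R)
p=camera_params("side"); i,d=read_camera("side"); cv2.imwrite("pics/s2.png",i[90:220,190:340])
h=cv2.cvtColor(i,cv2.COLOR_BGR2HSV); w=cv2.inRange(h,(18,150,120),(32,255,255))
n,l,s,c=cv2.connectedComponentsWithStats(w)
for k in range(1,n):
    if s[k,4]>8: dd=np.median(d[l==k]); print(c[k],s[k],at_d(p,*c[k],dd))
E
```

```text
[0.49792237 0.18495255 0.36757657] 0.0928238052934585 [-0.36136377 -0.16246479  0.23365292] [ 2.59114044e-01 -3.56883758e-02  1.72763911e+00 -7.63494079e-06
  1.44984604e+00 -1.09487135e+00] 11.275
[[-9.76588615e-01  2.15115408e-01 -1.95363755e-04]
 [ 2.15115423e-01  9.76588630e-01 -5.96265920e-05]
 [ 1.77963423e-04 -1.00256408e-04 -9.99999979e-01]]
[259.63316583 159.5678392 ] [251 143  20  35 199] [0.49834399 0.18600125 0.11559093]
[263.43333333 191.33333333] [255 188  18   6  30] [0.48785056 0.16757837 0.01747573]
[510.5408805  359.74842767] [480 318  63  82 159] [ 0.66357472 -0.55037526  0.00341726]
[511.37 374.04] [488 348  47  52 100] [ 0.63950728 -0.57230408  0.00519859]
[517.36904762 381.51190476] [498 362  40  38  84] [ 0.6382628  -0.59056745  0.00312707]
[528.08450704 384.97183099] [510 370  38  30  71] [ 0.64992348 -0.60946562  0.00376702]
```

carry_out(
  targets=[
    {"hand":100,"x":0,"y":0,"z":0.03,"ax":0,"ay":0,"az":0},
    {"hand":100,"x":0,"y":0,"z":0.048,"ax":0,"ay":0,"az":0},
    {"hand":100,"x":0,"y":0,"z":0.054,"ax":0,"ay":0,"az":0},
    {"hand":100,"x":0,"y":0,"z":0.06,"ax":0,"ay":0,"az":0},
    {"hand":100,"x":0,"y":0,"z":0.066,"ax":0,"ay":0,"az":0},
    {"hand":100,"x":0,"y":0,"z":0.072,"ax":0,"ay":0,"az":0},
  ],
)

```text
t: 12.08
tool_pos: [0.4985, 0.1857, 0.297]
orientation: [0.335, 3.121, 0.004]
force: [-3.6, -1.3, 14.4]
opening: 0.0932
gripper_force: 7.0
```

carry_out(
  targets=[
    {"hand":100,"x":0,"y":0,"z":0.006,"ax":0,"ay":0,"az":0},
    {"hand":100,"x":0,"y":0,"z":0.012,"ax":0,"ay":0,"az":0},
    {"hand":100,"x":0,"y":0,"z":0.018,"ax":0,"ay":0,"az":0},
    {"hand":100,"x":0,"y":0,"z":0.024,"ax":0,"ay":0,"az":0},
    {"hand":100,"x":0,"y":0,"z":0.03,"ax":0,"ay":0,"az":0},
  ],
)

```text
t: 12.7
tool_pos: [0.4993, 0.1853, 0.2683]
orientation: [0.335, 3.119, 0.003]
force: [-0.8, -0.5, 11.6]
opening: 0.0927
gripper_force: 4.2
```

carry_out(
  targets=[
    {"hand":100,"x":0,"y":0,"z":0.006,"ax":0,"ay":0,"az":0},
    {"hand":100,"x":0,"y":0,"z":0.012,"ax":0,"ay":0,"az":0},
    {"hand":100,"x":0,"y":0,"z":0.018,"ax":0,"ay":0,"az":0},
    {"hand":100,"x":0,"y":0,"z":0.024,"ax":0,"ay":0,"az":0},
    {"hand":100,"x":0,"y":0,"z":0.028,"ax":0,"ay":0,"az":0},
  ],
)

```text
t: 13.32
tool_pos: [0.4988, 0.1851, 0.2389]
orientation: [0.335, 3.121, 0.001]
force: [-0.7, 0.9, 4.6]
opening: 0.0927
gripper_force: 2.4
```

carry_out(
  newtons=15,
  targets=[
    {"hand":100,"x":0,"y":0,"z":0.006,"ax":0,"ay":0,"az":0},
    {"hand":90,"x":0,"y":0,"z":0.007,"ax":0,"ay":0,"az":0},
    {"hand":80,"x":0,"y":0,"z":0.007,"ax":0,"ay":0,"az":0},
    {"hand":75,"x":0,"y":0,"z":0.007,"ax":0,"ay":0,"az":0},
    {"hand":70,"x":0,"y":0,"z":0.007,"ax":0,"ay":0,"az":0},
    {"hand":65,"x":0,"y":0,"z":0.007,"ax":0,"ay":0,"az":0},
    {"hand":60,"x":0,"y":0,"z":0.007,"ax":0,"ay":0,"az":0},
    {"hand":60,"x":0,"y":0,"z":0.007,"ax":0,"ay":0,"az":0},
  ],
)

```text
t: 14.32
tool_pos: [0.4975, 0.1852, 0.2302]
orientation: [-0.335, -3.122, -0.0]
force: [0.4, 2.6, -9.1]
opening: 0.06
gripper_force: 15.0
```

carry_out(
  newtons=22,
  targets=[
    {"hand":55,"x":0,"y":0,"z":0,"ax":0,"ay":0,"az":0},
    {"hand":55,"x":0,"y":0,"z":0,"ax":0,"ay":0,"az":0},
    {"hand":55,"x":0,"y":0,"z":0,"ax":0,"ay":0,"az":0},
    {"hand":55,"x":0,"y":0,"z":0,"ax":0,"ay":0,"az":0},
  ],
)

```text
t: 14.82
tool_pos: [0.4975, 0.1851, 0.2302]
orientation: [-0.335, -3.122, -0.0]
force: [-0.9, 4.7, -12.1]
opening: 0.0598
gripper_force: 22.0
```

carry_out(
  targets=[
    {"hand":95,"x":0,"y":0,"z":0,"ax":0,"ay":0,"az":0},
    {"hand":95,"x":0,"y":0,"z":0,"ax":0,"ay":0,"az":0},
    {"hand":95,"x":0,"y":0,"z":0,"ax":0,"ay":0,"az":0},
    {"hand":95,"x":0,"y":0,"z":-0.02,"ax":0,"ay":0,"az":0},
    {"hand":95,"x":0,"y":0,"z":-0.06,"ax":0,"ay":0,"az":0},
    {"hand":95,"x":0,"y":0,"z":-0.11,"ax":0,"ay":0,"az":0},
    {"hand":95,"x":0,"y":0,"z":-0.16,"ax":0,"ay":0,"az":0},
    {"hand":95,"x":0,"y":0,"z":-0.16,"ax":0,"ay":0,"az":0},
  ],
)

```text
t: 15.82
tool_pos: [0.4993, 0.1852, 0.3968]
orientation: [0.334, 3.114, 0.005]
force: [0.3, 0.4, 0.1]
opening: 0.0884
gripper_force: 0.0
```

```bash
python3 - <<'E'
from h import *
o=[]
for n,z in (("side",.08),("wrist",.08)):
    p=camera_params(n); i,d=read_camera(n); u,v=map(int,proj(p,[.498,.185,z])); r=45 if n=="side" else 70
    c=i[max(v-r,0):v+r,u-r:u+r]; o.append(cv2.resize(c,(400,400)))
cv2.imwrite("pics/end.png",np.hstack(o)); s=read_state(); print(s["t"],s["tool_pos"],s["force"])
E
```

```text
15.925 [0.49813405 0.18489378 0.39148178] [-0.04450714 -0.0048968  -0.70742154]
```

View pics/end.png

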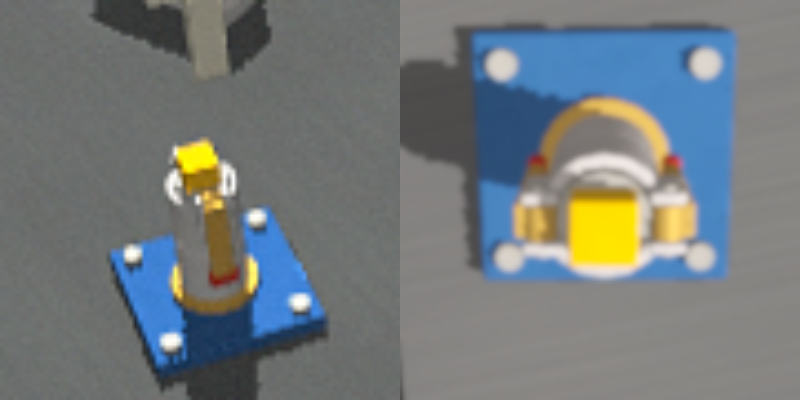

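Both arms hang shut beside the tube, with red tips at about (537, 160) and (672, 160) in the wrist view. The plug sits home at about (603, 230), and the gripper is clear.

```bash
python3 -c "
from plant import robot
print(robot.close_job())"
```

```text
the job is handed in; nothing more can be done
None
```

The job is handed in: I pushed the plug home and bedded it at about 20 N with both arms open, then swung both cam arms shut together and moved the gripper clear; no verdict came back.

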